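Seat and clamp a scroll roller in its vee jig

TASK

The wooden scroll roller lies on the flat deck of the jig: roll it along the deck, without lifting it off, until it drops into the vee trough, and let go so that it centres itself there. Then press the clamp's plunger down by its cap until its sprung pad presses on the roller with about 5 to 10 newtons, no harder, and leave it clamped so. Push only gently on the roller, and leave the other things where they are.

Things in the scene. Friction and masses are not known exactly. Their poses are not given: they have to be found in the camera images.
- roller: plain wooden dowel, 30 mm diameter over 260 mm of length, with a thin 16 mm tenon 15 mm long at each end; 0.1 to 0.2 kg. Origin at its centre, on its axis; its own y axis runs along the dowel (x and z turn as it rolls). It starts on the jig's deck, between the deck's near ridge and the vee, a little askew
- seat (a point): where the roller's centre lies when it rests in the vee, 41 mm above the table. Axes are the jig's: y along the vee, x the way to roll (deck to vee), z up. The 90 degree vee, 270 mm long, opens at x = -20 mm at deck height, has its bottom line 21 mm below this point, and its far side rises to x = +36 mm, 56 mm above the table
- deck (a point): middle of the flat top of the jig's deck, 40 mm above the table; axes as seat's, 110 mm before the seat. The plywood deck, fixed to the table, is 270 mm wide (y) and runs from x = -90 mm (with a ridge 6 mm wide, 5 mm high there) to x = +90 mm, the vee's edge. A roller whose axis passes that edge drops into the vee by itself and settles
- plunger: clamp plunger over the vee, 95 mm from its middle towards +y: upright steel stem with a flat black cap, 36 mm diameter, 11 mm thick. Origin: middle of the cap's top, 199 to 205 mm above the table at the start. Pushed straight down it slides up to 58 mm from its highest place with a drag of about 7 to 8 N and stays where it is left. It runs in the clamp arm and carries a sprung pad
- clamp_arm (a point): middle of the clamp arm's top, 131 mm above the table, on the plunger's axis; the arm is held by a post beyond the vee. Below it hangs the 22 mm rubber pad; its spring gives 6 N per mm over 3 mm, then stops dead. A screw sets the pad 98 to 122 mm below the cap's top, differently each time and not measured: contact must be felt. The roller passes freely below the raised pad
- ink_bottle: black ink bottle, 60 mm diameter, 170 mm tall, standing beside the jig; bystander. Origin at the middle of its underside
- brush: brush with a bamboo handle 10 mm thick, 240 mm long, lying beside the deck; bystander
- brush_long: a longer brush, 260 mm, lying on the left of the table; bystander
- paperweight: dark steel bar 200 x 26 x 16 mm lying beside the deck on the other side; bystander
- end_knob: small turned wooden knob, 30 mm diameter, 30 mm tall, standing on the jig's base behind the vee; bystander
- water_pot: small white bowl, 80 mm across, 50 mm tall; bystander
- ink_tray: black inkstone tray 130 x 200 x 28 mm; bystander

How it is judged:
By the outcome, as a careful person would: the job done as asked, in the order asked, and still so for the second after the job is handed in, with the robot touching nothing.
It also fails if it takes over 51 s, if anything falls off the work surface, if the arm or the gripper's body presses on something with over 40 N, if the wrist force passes 120 N, or if a joint passes its speed limit or range.

ROBOT

A 6-joint arm with a two-finger parallel gripper is mounted at the origin on the work surface. World frame = base frame: x ahead of the robot, y to its left, z up, the work surface at z = 0. Lengths are in m, angles in rad, forces in N, time in s.
With the tool pointing down it reaches from about 0.25 to 0.775 m from the base axis. Payload 4 kg.
Tool frame: the origin (TCP) lies midway between the tips of the shut fingers; the grasp point (between the pads) lies 19 mm behind it; y points along the fingers, x is the direction in which the jaws open and shut, and the axes are right-handed (so a half turn about y gives the same grasp; the last joint's range is limited). The gripper opens to 94 mm and grips with 3 to 60 N. Pads are 16 mm wide; open, the fingers measure 119 mm over their backs; the gripper's body (75 mm by 177 mm) begins 78 mm behind the grasp point.
Start: joints at [1.22, 0.087, 1.371, -0, 1.684, -0.103], TCP at [0.135, 0.533, 0.206] pointing down, gripper open.
Joint ranges: [-3.1, 3.1], [-0.76, 2.03], [0.27, 2.55], [-1.08, 4.22], [0.17, 2.65], [-2.57, 2.57]. Speed limits (rad/s): [2.79, 2.79, 3.14, 3.14, 3.14, 3.14].

INTERFACE

Orientations are given as [roll, pitch, yaw] about the fixed x, y, z axes, in that order (R = Rz(yaw) Ry(pitch) Rx(roll)).
In Python, from bench import robot gives the robot as it stands.
- The arm moves only by the shell command python3 -m creep 'ROWS'. ROWS is JSON, a list of rows, each a list of 7 numbers: the shift along the tool's x, y, z in mm, then the turn, a rotation vector about the tool's x, y, z in degrees, then the closure in counts, from 0 (fully open) to 255 (shut). A call has 1 to 5 rows; each row is the pose to reach, as a shift and turn from the pose commanded when the call began, along the tool's axes at that moment; what a row does not reach only later rows make up. A row lasts 1/8 s, in which the tool goes at most 62.5 mm and 10.7 degrees, less where a joint would pass 70% of its speed; a pose out of reach is approached as far as the arm can. A call with a gripper value outside its range is refused whole. The fingers move at their own pace and stop on an object; the grip force is fixed at half the most. Time passes only in rows, so rows that repeat a pose let the fingers close. It gives the time, the measured TCP pose, the force and the opening at its end, in the units of the state.
- robot.get_obs(): the state, without advancing time (a new reading comes with each control period).
- robot.snapshot(name): name is "side" or "top" or "wrist"; returns a dict with "color" (400x640x3 uint8, blue, green, red), "fx", "fy", "cx", "cy" (pixels), "world_from_camera" (4x4, takes a point from camera to world coordinates); the wrist camera has in their place "mount" (4x4, takes a point from camera to tool coordinates, whose origin is the TCP and whose axes are the tool frame's). Camera axes: x right, y down, z forward; pixel columns grow to the right and rows downward; lengths in m; the calibration is good to about 2 mm. A picture is of the moment at which its call begins: read the wrist's pose just before it. There is no depth.
- robot.close_job(): hands the job in, once; it reports no verdict.
Trained networks look in the newest picture that a camera, given by its name, has taken for a name from the list of things; names that differ only in an ending like _2 or _b are one class to them, and where a whole thing is asked for, a point or a joint stands for the part that bears it (a point fixed in the world has none). Each returns a list of dicts, best first, with "p" (0 to 1); they miss things now and then, are a little off and sometimes report something else, mostly with a low value. They report only what shows in the picture. A call takes as long as a camera call.
- robot.spot_in(name, camera): "point" ([x, y, z] in m, in world coordinates, good to about 4 mm: the middle of the surface that is visible of it).
- robot.landmark_of(name, camera): "point" ([x, y, z] in m, in world coordinates, good to about 4 mm: a listed point, or the origin of a listed thing).
The state is a dict: "time": time; "joint_positions": joint angles; "qvel": joint speeds; "joint_torque": joint torques, N m; "tool_pos": TCP position; "ee_rot": TCP orientation; "wrist_force": force on the tool from outside, world axes, zero at the start; "wrist_torque": the same for the moment, N m; "width": finger opening in m.
Only numpy, scipy, OpenCV 4.12 (cv2) and the standard library are available. Lean on these libraries where they do the work, as an engineer would, in place of code of your own. Each camera call takes 0.05 s, during which the arm holds its last target.

## Working session

There is one attempt and no reset: what is moved stays moved. The work goes in short steps, Python scripts to look and compute and a shell command to move; the robot and the scene stay as the last step left them, time stands still between calls to the robot, and variables do not carry over. Pictures are saved under pics/ and viewed, and the job is handed in when it is done.

```bash
mkdir -p pics; ls; cat > h.py <<'E'
from bench import robot
import numpy as np, cv2
from scipy.spatial.transform import Rotation as R
def snap(n,f):
    s=robot.snapshot(n); cv2.imwrite('pics/'+f,s['color']); return s
def proj(s,p,T=None):
    T=np.array(s['world_from_camera']) if T is None else T
    q=np.linalg.inv(T)@np.r_[p,1]
    return s['fx']*q[0]/q[2]+s['cx'], s['fy']*q[1]/q[2]+s['cy']
def ray(s,u,v,z,T=None):
    T=np.array(s['world_from_camera']) if T is None else T
    d=T[:3,:3]@np.array([(u-s['cx'])/s['fx'],(v-s['cy'])/s['fy'],1]); o=T[:3,3]
    return o+d*(z-o[2])/d[2]
def totool(dw,rpy): # world shift -> tool mm
    return R.from_euler('xyz',rpy).as_matrix().T@np.array(dw)*1000
E
python3 - <<'E'
from h import *
np.set_printoptions(precision=4,suppress=True)
o=robot.get_obs(); print(o)
for c in ['top','side']:
    snap(c,c+'0.png')
    for n in ['roller','seat','deck','plunger','clamp_arm','ink_bottle']:
        for r in robot.landmark_of(n,c)[:2]: print(c,n,np.array(r['point']),round(r['p'],2))
print(robot.get_obs()['time'])
E
```

```text
pics
{'time': 0.0, 'joint_positions': array([ 1.2199,  0.0879,  1.3722,  0.    ,  1.6836, -0.1031]), 'qvel': array([-0.0028,  0.0006,  0.0007,  0.0002, -0.0002,  0.0001]), 'joint_torque': array([ -0.    , -34.017 , -30.2434,   0.0718,   0.0329,  -0.0002]), 'tool_pos': array([0.1347, 0.5327, 0.2043]), 'ee_rot': array([-1.5706,  0.0021,  1.323 ]), 'wrist_force': array([-0.1325,  0.4145, -0.0381]), 'wrist_torque': array([-0.0312,  0.053 ,  0.0377]), 'width': 0.0939765757809519}
top roller [ 0.5115 -0.0782  0.0539] 0.87
top seat [ 0.599  -0.0786  0.0402] 0.61
top deck [ 0.4959 -0.0874  0.04  ] 0.67
top plunger [0.5928 0.0192 0.2017] 0.67
top plunger [ 0.5217  0.1085 -0.0033] 0.41
top clamp_arm [0.593  0.0129 0.1311] 0.76
top clamp_arm [ 0.4906 -0.283  -0.0031] 0.74
top ink_bottle [ 0.6771 -0.2796 -0.0002] 0.56
side roller [ 0.5123 -0.0737  0.0572] 0.57
side seat [ 0.6007 -0.0847  0.0378] 0.63
side deck [ 0.4945 -0.0896  0.04  ] 0.67
side deck [ 0.4893 -0.2789 -0.0012] 0.57
side plunger [0.5945 0.0159 0.1996] 0.64
side plunger [0.3524 0.3945 0.001 ] 0.28
side ink_bottle [ 0.6725 -0.2829 -0.0001] 0.98
0.7
```

View pics/top0.png

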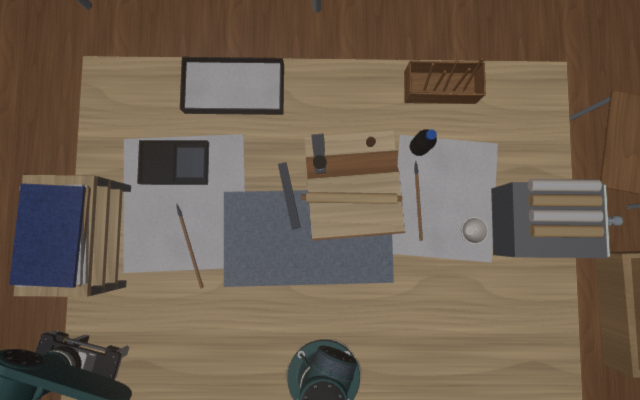

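View pics/side0.png

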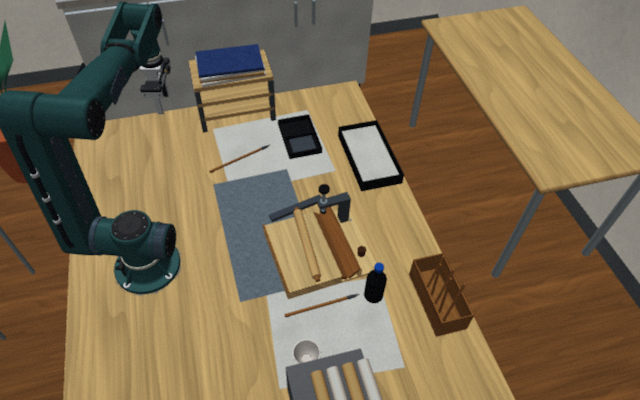

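The top view shows the roller at about (305–402, 197) on the deck, the vee above it at about row 165, and the plunger cap at (320,162). I'll zoom in to get the yaws.

```bash
python3 - <<'E'
import cv2
i=cv2.imread('pics/top0.png')[115:255,265:440]
cv2.imwrite('pics/top0z.png',cv2.resize(i,None,fx=4.2,fy=4.2,interpolation=cv2.INTER_CUBIC))
E
```

```text
(no output)
```

View pics/top0z.png

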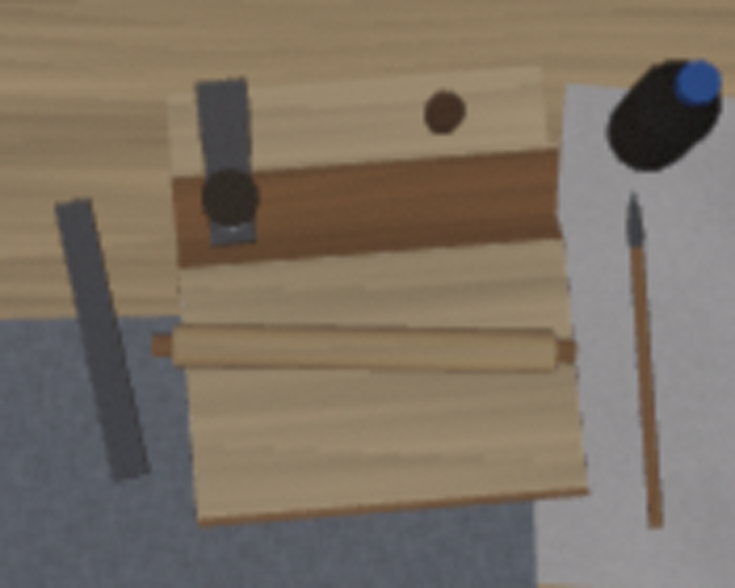

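```bash
python3 - <<'E'
from h import *
np.set_printoptions(precision=4,suppress=True)
s=robot.snapshot('top')
def P(a,z): return ray(s,265+a[0]/4.2,115+a[1]/4.2,z)
A=P((180,267),.04);B=P((560,238),.04);C=P((200,519),.045);D=P((588,490),.045)
f=lambda a,b:np.degrees(np.arctan2(-(a-b)[0],(a-b)[1]))
print(A,B,f(A,B),np.linalg.norm(A-B)); print(C,D,f(C,D),np.linalg.norm(C-D))
E_=P((174,345),.057);F=P((557,350),.057); print('roller',E_,F,(E_+F)/2,f(E_,F),np.linalg.norm(E_-F))
y=np.radians((f(A,B)+f(C,D))/2); Rm=np.array([[np.cos(y),-np.sin(y)],[np.sin(y),np.cos(y)]])
m=((A+B)/2)[:2]; seat=m+Rm@[.02,0]; print('yaw',np.degrees(y),'seat',seat,'plunger',seat+Rm@[0,.095],'deck',seat+Rm@[-.11,0])
print('roller in jig',Rm.T@(((E_+F)/2)[:2]-seat))
cap=P((230,197),.2); print('cap',cap)
E
```

```text
[0.5673 0.0486 0.04  ] [ 0.5901 -0.216   0.04  ] 4.925028400304982 0.2655454709913102
[0.3934 0.0325 0.045 ] [ 0.4151 -0.2332  0.045 ] 4.683204701469585 0.26661637566932456
roller [0.5114 0.0513 0.057 ] [ 0.5103 -0.2107  0.057 ] [ 0.5109 -0.0797  0.057 ] -0.25703629370286374 0.2619966540201927
yaw 4.804116550887283 seat [ 0.5986 -0.082 ] plunger [0.5907 0.0126] deck [ 0.489  -0.0913]
roller in jig [-0.0873  0.0097]
cap [0.5906 0.012  0.2   ]
```

```bash
cat >> h.py <<'E'
np.set_printoptions(precision=4,suppress=True)
SEAT=np.array([.5968,-.0815]); YAW=np.radians(4.8)
RM=np.array([[np.cos(YAW),-np.sin(YAW)],[np.sin(YAW),np.cos(YAW)]])
def jig2w(x,y): return SEAT+RM@[x,y]
def goto(jx,jy,z,yawdeg):
    o=robot.get_obs(); w=np.r_[jig2w(jx,jy),z]; d=w-np.array(o['tool_pos'])
    R0=R.from_euler('xyz',o['ee_rot']); R1=R.from_euler('xyz',[-np.pi/2,0,np.radians(yawdeg)])
    print('t',o['time'],'jig',(RM.T@(o['tool_pos'][:2]-SEAT)),'z',o['tool_pos'][2],'rpy',np.degrees(o['ee_rot']),'F',o['wrist_force'])
    print('shift mm',R0.as_matrix().T@d*1000,'turn',np.degrees((R0.inv()*R1).as_rotvec()))
E
python3 -c "
from h import *
goto(-.14,-.02,.215,86)"
```

```text
t 0.75 jig [-0.4088  0.6512] z 0.20554703638063454 rpy [-90.0007  -0.0101  75.8051] F [0.9185 0.1665 0.963 ]
shift mm [-547.1756   -9.5432 -472.6663] turn [  0.0016 -10.1949   0.01  ]
```

```bash
python3 -m creep '[[-45,-1,-39,0,0,0,0],[-91,-2,-78,0,0,0,0],[-136,-3,-118,0,0,0,0],[-182,-4,-157,0,0,0,0],[-227,-5,-196,0,0,0,0]]' && python3 -m creep '[[-45,-1,-39,0,0,0,0],[-91,-2,-78,0,0,0,0],[-136,-3,-118,0,0,0,0],[-182,-4,-157,0,0,0,0],[-227,-5,-196,0,0,0,0]]'; python3 -c "
from h import *
goto(-.14,-.02,.15,86)"
```

```text
time: 1.38
tool_pos: [0.2697, 0.2634, 0.2108]
ee_rot: [-1.572, -0.001, 1.324]
wrist_force: [1.6, -0.2, -0.1]
width: 0.0941
time: 2.0
tool_pos: [0.4042, -0.0051, 0.2159]
ee_rot: [-1.572, -0.001, 1.322]
wrist_force: [0.9, 0.8, 0.2]
width: 0.0944
t 2.0 jig [-0.1855  0.0923] z 0.2159417306730097 rpy [-90.0899  -0.0372  75.7699] F [0.86   0.8165 0.2023]
shift mm [-91.3497  66.0073 -79.5452] turn [  0.093  -10.2301   0.029 ]
```

```bash
python3 -m creep '[[-40,0,-34,0,-4,0,0],[-80,12,-68,0,-8,0,0],[-91,66,-79,0,-10.2,0,0],[-91,66,-79,0,-10.2,0,0]]'; python3 -c "
from h import *
goto(-.14,-.02,.049,86)
s=snap('wrist','w1.png');snap('top','t1.png');snap('side','s1.png')
T=np.array(s['mount']); print(T,s['fx'])
for c in('top','side'):
  for n in('roller',):
    for r in robot.landmark_of(n,c)[:1]: print(c,n,r['p'],r['point'],RM.T@(np.array(r['point'])[:2]-SEAT))
"
```

```text
time: 2.5
tool_pos: [0.4548, -0.1103, 0.1448]
ee_rot: [-1.56, -0.003, 1.498]
wrist_force: [-0.1, 0.8, 1.0]
width: 0.0937
t 2.5 jig [-0.144  -0.0169] z 0.14477041912681565 rpy [-89.3925  -0.1923  85.8515] F [-0.0558  0.7879  0.9859]
shift mm [-2.806  95.7095 -5.4139] turn [-0.6073 -0.1475  0.1931]
[[ 1.     -0.0008  0.0003 -0.0005]
 [-0.0005 -0.2618  0.9651 -0.1788]
 [-0.0007 -0.9651 -0.2618  0.0775]
 [ 0.      0.      0.      1.    ]] 343.86028860340485
top roller 0.67 [0.5104, -0.0759, 0.0565] [-0.0856  0.0128]
side roller 0.79 [0.513, -0.0729, 0.0563] [-0.0828  0.0156]
```

```bash
python3 -c "
import cv2
a=[cv2.imread('pics/%s1.png'%k) for k in('t','s')]
cv2.imwrite('pics/c1.png',cv2.hconcat([cv2.resize(a[0][110:260,250:450],(400,300)),cv2.resize(a[1][160:310,240:440],(400,300))]))"
```

```text
(no output)
```

View pics/w1.png

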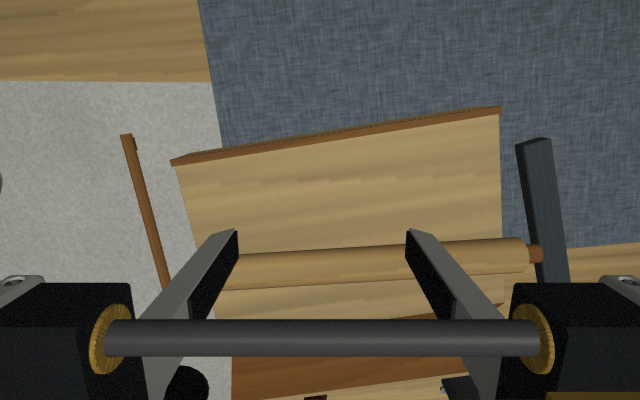

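View pics/c1.png

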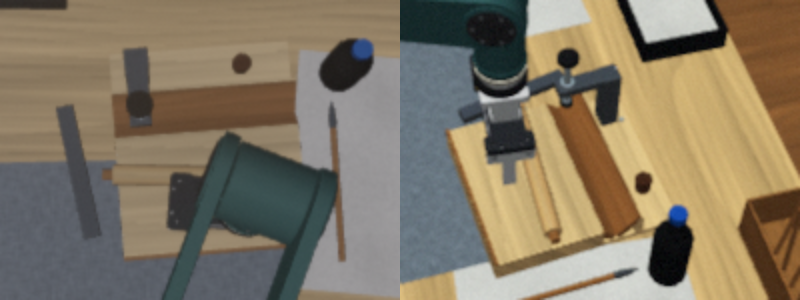

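```bash
python3 -m creep '[[-1,45,0,0,1,0,0],[-2,85,0,0,2,0,0],[-3,92,0,0,2,0,0],[-3,92,0,0,2,0,0]]'; python3 -c "
from h import *
goto(-.117,-.023,.049,84)
"
```

```text
time: 3.25
tool_pos: [0.4586, -0.1137, 0.0592]
ee_rot: [-1.573, 0.001, 1.467]
wrist_force: [0.1, -0.2, 1.3]
width: 0.0939
t 3.25 jig [-0.1404 -0.0205] z 0.05919171227433011 rpy [-90.1405   0.0336  84.0502] F [ 0.0776 -0.2497  1.3479]
shift mm [  1.9094  10.248  -23.3929] turn [ 0.1405  0.0502 -0.0335]
```

```bash
python3 -m creep '[[0,4,-4,0,0,0,0],[0,8,-9,0,0,0,0],[0,8,-14,0,0,0,0],[0,8,-19,0,0,0,0],[0,8,-24,0,0,0,0]]'; python3 -m creep '[[0,0,-4,0,0,0,0],[0,0,-8,0,0,0,0],[0,0,-12,0,0,0,0],[0,0,-16,0,0,0,0],[0,0,-20,0,0,0,0]]'; python3 -c "
from h import *
goto(-.117,-.023,.049,84)
snap('wrist','w2.png')
"
```

```text
time: 3.88
tool_pos: [0.482, -0.1162, 0.0495]
ee_rot: [-1.571, -0.0, 1.466]
wrist_force: [1.0, -0.9, -0.2]
width: 0.0942
time: 4.5
tool_pos: [0.5016, -0.1183, 0.0495]
ee_rot: [-1.571, -0.0, 1.466]
wrist_force: [-1.5, 0.2, -0.6]
width: 0.0942
t 4.5 jig [-0.0979 -0.0287] z 0.04945202038682521 rpy [-89.9984  -0.005   84.0031] F [-1.4823  0.1819 -0.5861]
shift mm [ 1.9929  0.4527 19.8151] turn [-0.0016  0.0031  0.005 ]
```

View pics/w2.png

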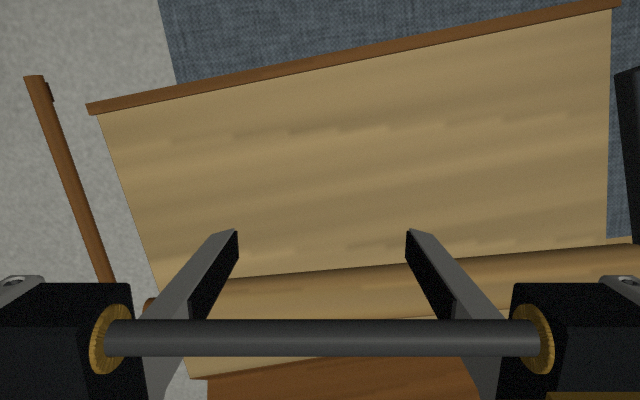

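```bash
python3 -m creep '[[0,0,-4,0,0,0,0],[0,0,-8,0,0,0,0],[0,0,-12,0,0,0,0],[0,0,-16,0,0,0,0],[0,0,-18,0,0,0,0]]'; python3 -c "
from h import *
goto(-.117,-.023,.049,84)
snap('wrist','w3.png');snap('top','t3.png');snap('side','s3.png')
for c in('top','side'):
  for n in('roller',):
    for r in robot.landmark_of(n,c)[:1]: print(c,n,r['p'],r['point'],RM.T@(np.array(r['point'])[:2]-SEAT))
a=[cv2.imread('pics/%s3.png'%k) for k in('t','s')]
cv2.imwrite('pics/c3.png',cv2.hconcat([cv2.resize(a[0][110:260,250:450],(400,300)),cv2.resize(a[1][160:310,240:440],(400,300))]))
"
```

```text
time: 5.18
tool_pos: [0.5197, -0.1202, 0.0494]
ee_rot: [-1.571, -0.0, 1.466]
wrist_force: [0.0, 0.2, 0.3]
width: 0.0944
t 5.175 jig [-0.0801 -0.0321] z 0.049443682727168765 rpy [-90.0142  -0.0033  83.9973] F [0.0019 0.1746 0.3104]
shift mm [ 2.0281  0.4344 37.9495] turn [ 0.0142 -0.0027  0.0033]
top roller 0.71 [0.6191, 0.4507, -0.0025] [0.0668 0.5285]
```

View pics/w3.png

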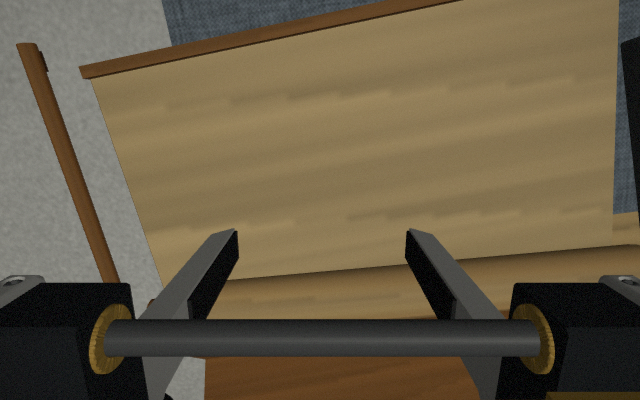

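View pics/c3.png

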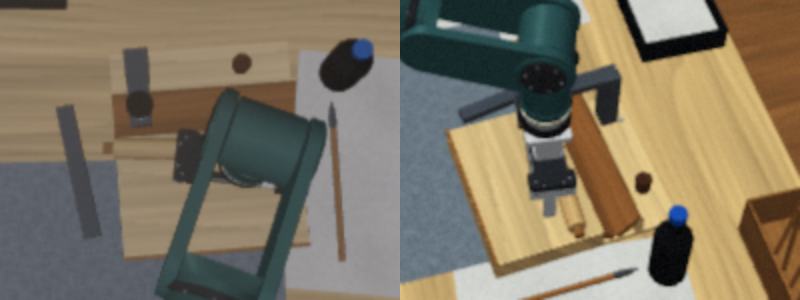

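```bash
cat >> h.py <<'E'
def wristT(s,o):
    M=np.eye(4); M[:3,:3]=R.from_euler('xyz',o['ee_rot']).as_matrix(); M[:3,3]=o['tool_pos']; return M@np.array(s['mount'])
def wj(s,o,u,v,z):
    p=ray(s,u,v,z,wristT(s,o)); return RM.T@(p[:2]-SEAT)*1000
E
python3 - <<'E'
from h import *
o=robot.get_obs(); s=robot.snapshot('wrist')
for n,u,v,z in [('rollerL',232,281,.055),('R',636,245,.055),('tenonR end',147,303,.055),('deck corner near R',80,70,.045),('deck R edge',200,379,.04),('deck L edge',613,210,.04)]: print(n,wj(s,o,u,v,z))
c=s['color'][230:400,80:400]; cv2.imwrite('pics/w3z.png',cv2.resize(c,None,fx=2.4,fy=2.4,interpolation=2))
c=cv2.imread('pics/t3.png')[150:230,280:360]; cv2.imwrite('pics/t3z.png',cv2.resize(c,None,fx=6,fy=6,interpolation=2))
E
```

```text
rollerL [-71.8544 -85.0012]
R [-51.5826 135.9425]
tenonR end [ -67.4855 -136.0891]
deck corner near R [-195.2572 -133.8089]
deck R edge [   1.3597 -129.9857]
deck L edge [-67.1784 135.2845]
```

View pics/t3z.png

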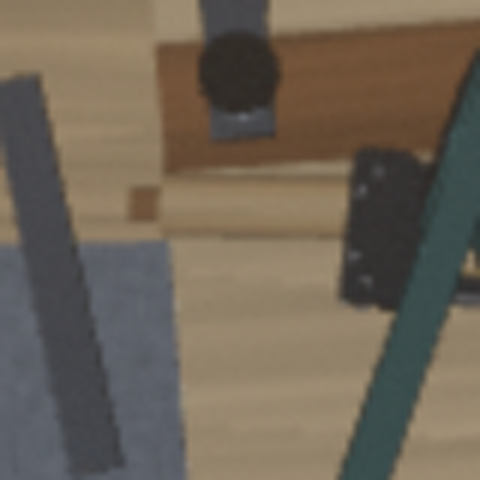

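View pics/w3z.png

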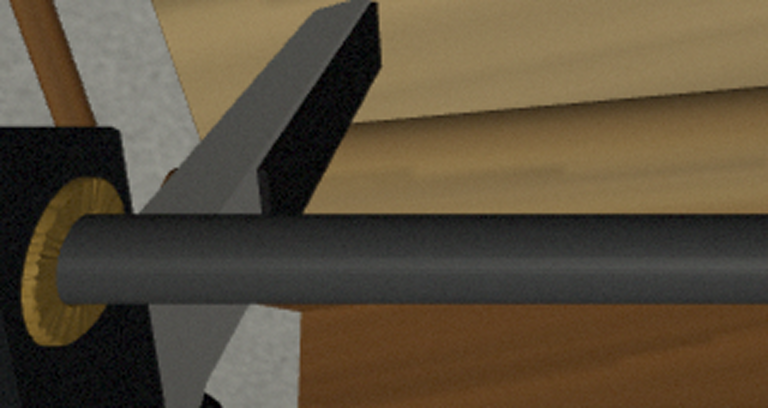

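```bash
python3 -m creep '[[1,0,-2,0,-2.7,0,0],[2,0,-4,0,-5.4,0,0],[4,0,-6,0,-8.1,0,0],[5,0,-8,0,-10.8,0,0],[5,0,-8,0,-10.8,0,0]]'; python3 -c "
from h import *
goto(-.06,-.03,.049,94.8)
snap('wrist','w4.png');
"
```

```text
time: 6.1
tool_pos: [0.5278, -0.1159, 0.0495]
ee_rot: [-1.571, -0.0, 1.654]
wrist_force: [0.7, 0.2, 0.4]
width: 0.0938
t 6.1 jig [-0.0717 -0.0285] z 0.04946606232006265 rpy [-90.0031  -0.0058  94.7761] F [0.6847 0.2443 0.3977]
shift mm [ -1.4657   0.4666 -11.6667] turn [ 0.0031 -0.0239  0.0058]
```

View pics/w4.png

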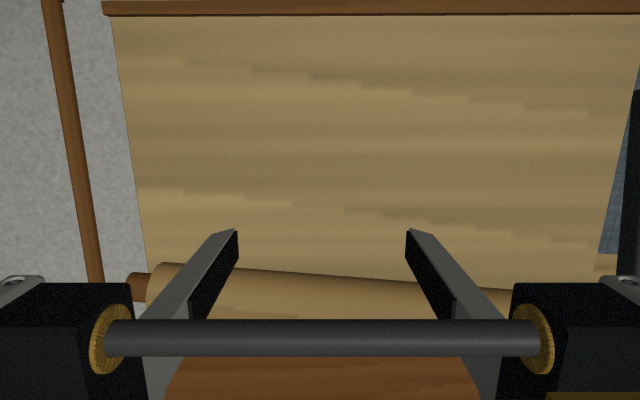

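```bash
python3 -m creep '[[0,0,-3,0,0,0,0],[0,0,-6,0,0,0,0],[0,0,-9,0,0,0,0],[0,0,-12,0,0,0,0],[0,0,-12,0,0,0,0]]'; python3 -c "
from h import *
goto(-.06,-.03,.049,94.8)
snap('wrist','w5.png');
"
```

```text
time: 6.78
tool_pos: [0.54, -0.1149, 0.0494]
ee_rot: [-1.571, -0.0, 1.655]
wrist_force: [0.1, -0.0, -0.1]
width: 0.094
t 6.775 jig [-0.0594 -0.0286] z 0.049413166899755494 rpy [-90.0097  -0.0063  94.8098] F [ 0.1491 -0.0482 -0.15  ]
shift mm [-1.4323  0.4129  0.6355] turn [0.0097 0.0098 0.0063]
```

View pics/w5.png

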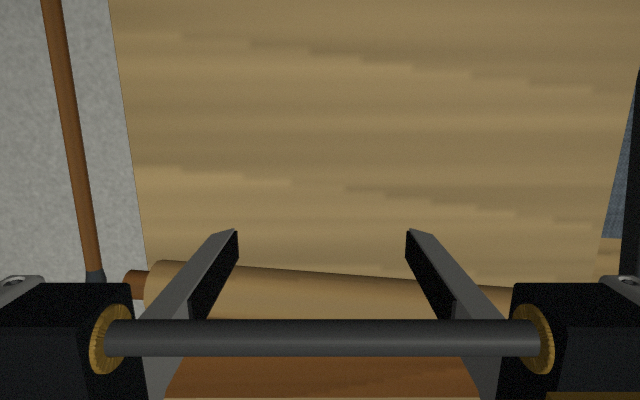

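```bash
python3 -m creep '[[0,0,-3,0,0,0,0],[0,0,-6,0,0,0,0],[0,0,-9,0,0,0,0],[0,0,-12,0,0,0,0],[0,0,-12,0,0,0,0]]'; python3 -c "
from h import *
goto(-.06,-.03,.049,94.8)
s=snap('wrist','w6.png');snap('side','s6.png')
a=cv2.imread('pics/s6.png')[160:310,240:440]
cv2.imwrite('pics/c6.png',cv2.hconcat([s['color'],cv2.resize(a,(533,400))])[:,150:950])
"
```

```text
time: 7.45
tool_pos: [0.552, -0.1139, 0.0494]
ee_rot: [-1.571, -0.0, 1.655]
wrist_force: [0.0, 0.5, -0.3]
width: 0.094
t 7.45 jig [-0.0474 -0.0286] z 0.04939611497159377 rpy [-90.0067  -0.0055  94.8112] F [ 0.0137  0.5179 -0.3336]
shift mm [-1.434   0.3945 12.5949] turn [0.0067 0.0112 0.0055]
```

View pics/c6.png

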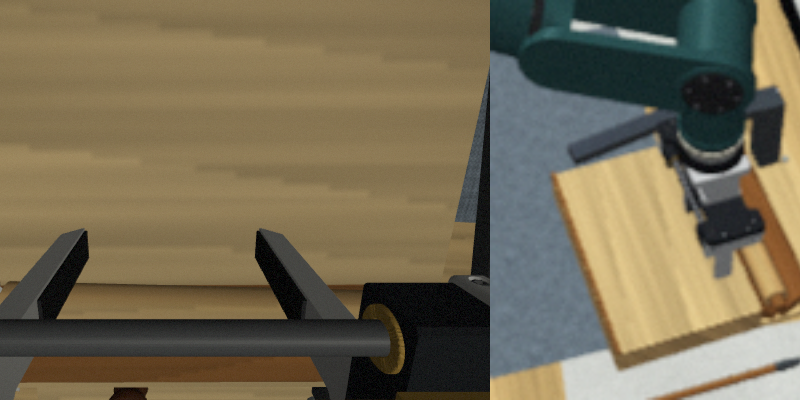

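```bash
python3 -m creep '[[0,0,12,0,0,0,0],[0,0,30,0,0,0,0],[0,-40,60,0,0,0,0],[0,-95,80,0,0,0,0],[0,-120,90,0,0,0,60]]'; python3 -c "
from h import *
goto(-.06,-.03,.049,94.8)
o=robot.get_obs()
s=snap('wrist','w7.png');snap('side','s7.png');t=snap('top','t7.png')
for c in('top','side','wrist'):
  for n in('roller','plunger'):
    for r in robot.landmark_of(n,c)[:2]: print(c,n,r['p'],r['point'],RM.T@(np.array(r['point'])[:2]-SEAT))
a=cv2.imread('pics/s7.png')[160:310,240:440]
cv2.imwrite('pics/c7.png',cv2.hconcat([cv2.resize(t['color'][110:260,250:450],(400,300)),cv2.resize(a,(400,300))]))
"
```

```text
time: 8.18
tool_pos: [0.4616, -0.122, 0.1731]
ee_rot: [-1.575, 0.002, 1.654]
wrist_force: [0.5, 0.2, -0.3]
width: 0.0874
t 8.175 jig [-0.1381 -0.0291] z 0.1730972725541883 rpy [-90.2666   0.1412  94.7695] F [ 0.5155  0.2035 -0.2926]
shift mm [ -0.5731 124.4613 -77.5589] turn [ 0.2665 -0.0302 -0.1412]
top roller 0.88 [0.6024, -0.0737, 0.0438] [0.0062 0.0073]
top plunger 0.57 [0.5917, 0.0164, 0.2011] [0.0031 0.098 ]
top plunger 0.36 [0.6148, 0.4502, -0.0008] [0.0624 0.5283]
side roller 0.6 [0.6003, -0.076, 0.0456] [0.0039 0.0052]
side roller 0.51 [0.5927, 0.0149, 0.1993] [0.004  0.0964]
side plunger 0.63 [0.5895, 0.0165, 0.1998] [0.0009 0.0983]
wrist roller 0.58 [0.5985, -0.0713, 0.0405] [0.0025 0.01  ]
```

View pics/c7.png

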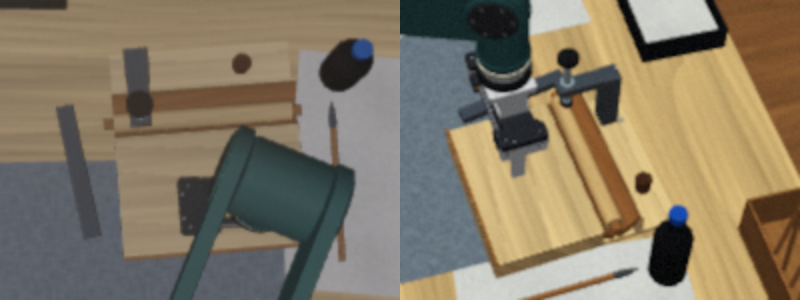

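View pics/w7.png

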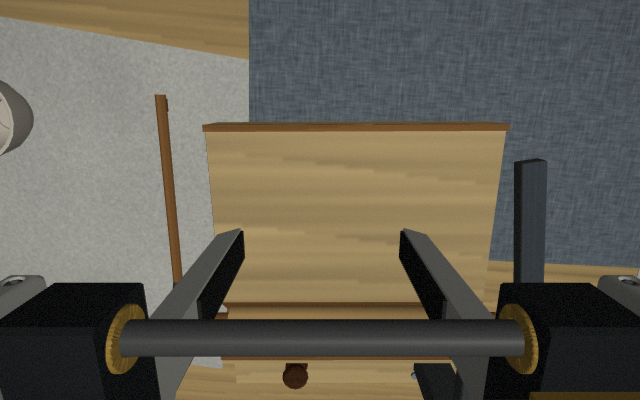

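```bash
python3 - <<'E'
import cv2
i=cv2.imread('pics/t7.png')[125:205,290:410]
cv2.imwrite('pics/t7z.png',cv2.resize(i,None,fx=6.5,fy=6.5,interpolation=cv2.INTER_CUBIC))
E
```

```text
(no output)
```

View pics/t7z.png

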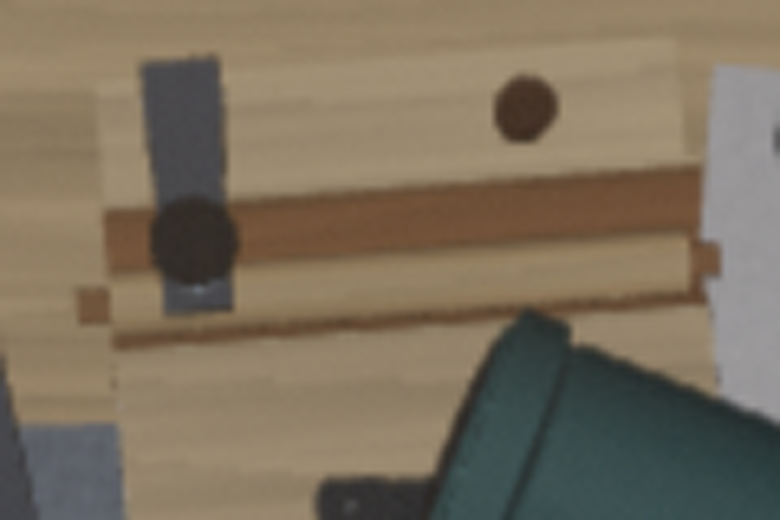

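The roller is seated and parallel in the vee: body 110–690 px in the zoom against the vee's 110–703, so it's about 4 mm off centre towards +y. Next I'll move above the cap with the fingers shut.

```bash
python3 -m creep '[[0,-40,0,0,0,0,255],[0,-68,0,0,0,0,255],[0,-68,0,0,0,0,255],[0,-68,0,0,0,0,255]]'; python3 -c "
from h import *
j=RM.T@(np.array([.592,.015])-SEAT);print(j)
goto(j[0],j[1],.225,94.8)
"
```

```text
time: 9.12
tool_pos: [0.4615, -0.1213, 0.2355]
ee_rot: [-1.568, -0.001, 1.655]
wrist_force: [-0.1, -0.1, -0.3]
width: 0.0351
[0.0033 0.0966]
t 9.125 jig [-0.1381 -0.0283] z 0.23549424166023597 rpy [-89.8474  -0.0838  94.8077] F [-0.135  -0.1307 -0.2534]
shift mm [ 124.8433   10.3001 -141.448 ] turn [-0.1526  0.0078  0.0837]
```

```bash
python3 -m creep '[[40,0,-45,0,0,0,255],[80,0,-90,0,0,0,255],[115,0,-130,0,0,0,255],[125,6,-141,0,0,0,255],[125,10,-141,0,0,0,255]]';python3 -m creep '[[0,0,0,0,0,0,255],[0,0,0,0,0,0,255]]'; python3 -c "
from h import *
goto(.0033,.0966,.205,94.8)
s=snap('wrist','w8.png');snap('side','s8.png');t=snap('top','t8.png')
for c in('top','side','wrist'):
  for n in('plunger','roller'):
    for r in robot.landmark_of(n,c)[:1]: print(c,n,r['p'],r['point'],RM.T@(np.array(r['point'])[:2]-SEAT))
a=cv2.imread('pics/s8.png')[130:280,240:440]
cv2.imwrite('pics/c8.png',cv2.hconcat([s['color'],cv2.resize(a,(533,400))])[:,370:1170])
"
```

```text
time: 9.75
tool_pos: [0.5913, 0.0151, 0.2247]
ee_rot: [-1.566, -0.0, 1.656]
wrist_force: [-0.3, -0.2, 0.0]
width: 0.0003
time: 10.0
tool_pos: [0.5914, 0.0136, 0.2279]
ee_rot: [-1.571, 0.0, 1.653]
wrist_force: [0.5, 0.4, -0.6]
width: 0.0005
t 10.0 jig [0.0026 0.0952] z 0.2279171786042344 rpy [-90.0231   0.0171  94.6968] F [ 0.5344  0.3978 -0.5538]
shift mm [ 1.4056 22.9171 -0.7254] turn [ 0.0231 -0.1031 -0.0171]
top roller 0.79 [0.599, -0.0736, 0.0429] [0.0029 0.0077]
side plunger 0.64 [0.5925, 0.0198, 0.2001] [0.0042 0.1013]
side roller 0.9 [0.5998, -0.0741, 0.0448] [0.0036 0.0071]
wrist plunger 0.57 [0.5914, 0.0118, 0.1982] [0.0024 0.0934]
wrist roller 0.92 [0.5967, -0.0732, 0.038] [0.0006 0.0083]
```

View pics/c8.png

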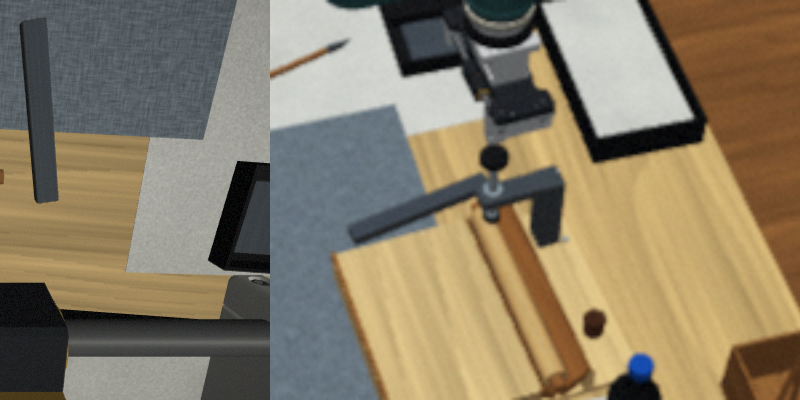

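View pics/w8.png

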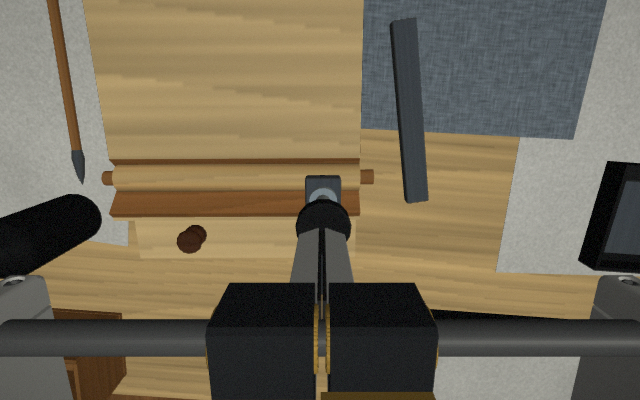

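```bash
python3 - <<'E'
from h import *
o=robot.get_obs(); s=robot.snapshot('wrist')
for n,u,v,z in [('cap',323,222,.2),('capL',296,222,.2),('capR',351,222,.2),('tenL',102,178,.041),('tenR',374,177,.041),('bodyL',113,177,.045),('bodyR',361,177,.045),('veeL',109,160,.04),('veeR',360,159,.04),('fl',110,217,.056),('fr',360,214,.056)]: print(n,wj(s,o,u,v,z))
E
```

```text
cap [-1.4057 97.1825]
capL [-1.4215 80.0459]
capR [ -1.3893 114.9561]
tenL [   4.0619 -141.7203]
tenR [  3.1962 153.3205]
bodyL [   2.1188 -127.1461]
bodyR [  2.3363 138.7478]
veeL [ -15.4364 -131.5552]
veeR [-16.3066 137.6841]
fl [  43.5799 -130.5532]
fr [ 40.44   137.5716]
```

```bash
python3 -m creep '[[1,8,1,0,0,0,255],[1,16,1,0,0,0,255],[1,20,1,0,0,0,255],[1,20,1,0,0,0,255]]';python3 -m creep '[[0,2,0,0,0,0,255],[0,4,0,0,0,0,255]]';python3 -m creep '[[0,2,0,0,0,0,255],[0,4,0,0,0,0,255]]';python3 -m creep '[[0,2,0,0,0,0,255],[0,4,0,0,0,0,255]]'
```

```text
time: 11.0
tool_pos: [0.5906, 0.0158, 0.2066]
ee_rot: [-1.569, -0.0, 1.655]
wrist_force: [0.4, -1.1, -0.0]
width: 0.0006
time: 11.25
tool_pos: [0.5911, 0.0157, 0.2037]
ee_rot: [-1.571, 0.0, 1.655]
wrist_force: [0.0, -0.3, -0.4]
width: 0.0006
time: 11.5
tool_pos: [0.5911, 0.0157, 0.2017]
ee_rot: [-1.573, 0.0, 1.655]
wrist_force: [-2.7, -0.2, 8.2]
width: 0.0003
time: 11.75
tool_pos: [0.5911, 0.0158, 0.1983]
ee_rot: [-1.574, 0.0, 1.655]
wrist_force: [-2.7, 0.5, 7.7]
width: 0.0005
```

```bash
python3 -m creep '[[0,4,0,0,0,0,255],[0,8,0,0,0,0,255],[0,12,0,0,0,0,255],[0,14,0,0,0,0,255],[0,14,0,0,0,0,255]]';for i in 1; do python3 -m creep '[[0,0.5,0,0,0,0,255],[0,1,0,0,0,0,255],[0,1,0,0,0,0,255]]'; python3 -m creep '[[0,0.5,0,0,0,0,255],[0,1,0,0,0,0,255]]'; done
```

```text
time: 12.38
tool_pos: [0.5911, 0.0157, 0.1838]
ee_rot: [-1.573, 0.0, 1.655]
wrist_force: [-3.1, -0.6, 6.1]
width: 0.0004
time: 12.75
tool_pos: [0.5911, 0.0157, 0.1832]
ee_rot: [-1.573, 0.0, 1.655]
wrist_force: [-3.9, 0.0, 6.8]
width: 0.0002
time: 13.0
tool_pos: [0.5911, 0.0158, 0.1822]
ee_rot: [-1.573, 0.0, 1.655]
wrist_force: [-2.7, 1.1, 7.9]
width: 0.0007
```

```bash
cat > g.py <<'E'
from bench import robot; import sys
o=robot.get_obs(); f=o['wrist_force'][2]; print('Z %.2f F %.2f'%(o['tool_pos'][2]*1000,f)); sys.exit(1 if f>10 else 0)
E
python3 -m creep '[[0,0.5,0,0,0,0,255],[0,1,0,0,0,0,255]]' >/dev/null && python3 g.py && python3 -m creep '[[0,0.5,0,0,0,0,255],[0,1,0,0,0,0,255]]' >/dev/null && python3 g.py && python3 -m creep '[[0,0.5,0,0,0,0,255],[0,1,0,0,0,0,255]]' >/dev/null && python3 g.py && python3 -m creep '[[0,0.5,0,0,0,0,255],[0,1,0,0,0,0,255]]' >/dev/null && python3 g.py && python3 -m creep '[[0,0.5,0,0,0,0,255],[0,1,0,0,0,0,255]]' >/dev/null && python3 g.py && python3 -m creep '[[0,0.5,0,0,0,0,255],[0,1,0,0,0,0,255]]' >/dev/null && python3 g.py && python3 -m creep '[[0,0.5,0,0,0,0,255],[0,1,0,0,0,0,255]]' >/dev/null && python3 g.py && python3 -m creep '[[0,0.5,0,0,0,0,255],[0,1,0,0,0,0,255]]' >/dev/null && python3 g.py
```

```text
Z 181.23 F 7.77
Z 180.25 F 6.71
Z 179.24 F 7.97
Z 178.25 F 8.23
Z 177.22 F 7.37
Z 176.19 F 8.56
Z 175.79 F 10.10
```

```bash
python3 -m creep '[[0,0.1,0,0,0,0,255]]' >/dev/null; python3 g.py; python3 -m creep '[[0,0.1,0,0,0,0,255]]' >/dev/null ; python3 g.py; python3 -m creep '[[0,0.1,0,0,0,0,255]]' >/dev/null ; python3 g.py;  python3 -m creep '[[0,0.1,0,0,0,0,255]]' >/dev/null ; python3 g.py
```

```text
Z 175.77 F 10.09
Z 175.74 F 9.88
Z 175.75 F 10.59
Z 175.69 F 9.92
```

```bash
python3 -m creep '[[0,0.4,0,0,0,0,255]]' >/dev/null; python3 g.py; python3 -m creep '[[0,0.4,0,0,0,0,255]]' >/dev/null ; python3 g.py; python3 -m creep '[[0,0.2,0,0,0,0,255]]' >/dev/null ; python3 g.py;  python3 -m creep '[[0,0,0,0,0,0,255]]' >/dev/null ; python3 g.py; python3 -m creep '[[0,0,0,0,0,0,255]]' >/dev/null ; python3 g.py
```

```text
Z 175.48 F 11.55
Z 175.35 F 12.67
Z 175.33 F 11.55
Z 175.33 F 11.44
Z 175.35 F 11.46
```

```bash
python3 -m creep '[[0,0.4,0,0,0,0,255]]' >/dev/null; python3 g.py; python3 -m creep '[[0,0.4,0,0,0,0,255]]' >/dev/null ; python3 g.py; python3 -m creep '[[0,0.4,0,0,0,0,255]]' >/dev/null ; python3 g.py;  python3 -m creep '[[0,0,0,0,0,0,255]]' >/dev/null ; python3 g.py; python3 -m creep '[[0,0,0,0,0,0,255]]' >/dev/null ; python3 g.py
```

```text
Z 175.14 F 12.34
Z 175.02 F 13.85
Z 174.86 F 14.09
Z 174.87 F 13.76
Z 174.89 F 13.93
```

```bash
python3 -m creep '[[0,-3,0,0,0,0,255],[0,-8,0,0,0,0,255],[0,-30,0,0,0,0,255],[0,-70,0,0,0,0,255],[0,-90,0,0,0,0,255]]'; python3 -m creep '[[0,0,40,0,0,0,255],[0,0,90,0,0,0,255],[0,0,140,0,0,0,255],[0,0,170,0,0,0,255],[0,0,170,0,0,0,255]]'; python3 - <<'E'
from h import *
s=snap('side','s9.png');t=snap('top','t9.png')
for c in('top','side'):
  for n in('plunger','roller'):
    for r in robot.landmark_of(n,c)[:1]: print(c,n,r['p'],r['point'],RM.T@(np.array(r['point'])[:2]-SEAT))
a=s['color'][160:310,240:440]
cv2.imwrite('pics/c9.png',cv2.hconcat([cv2.resize(t['color'][110:260,250:450],(400,300)),cv2.resize(a,(400,300))]))
E
```

```text
time: 17.12
tool_pos: [0.5916, 0.0157, 0.2619]
ee_rot: [-1.573, 0.0, 1.655]
wrist_force: [0.6, -0.1, 0.6]
width: 0.0007
time: 17.75
tool_pos: [0.4207, 0.0015, 0.2603]
ee_rot: [-1.573, 0.0, 1.654]
wrist_force: [1.6, 0.5, -0.3]
width: 0.0004
top plunger 0.5 [0.5918, 0.0141, 0.1762] [0.003  0.0957]
top roller 0.78 [0.6003, -0.0753, 0.0437] [0.004  0.0059]
side plunger 0.61 [0.5911, 0.0162, 0.1757] [0.0025 0.0978]
side roller 0.81 [0.601, -0.073, 0.0408] [0.0049 0.0081]
```

View pics/c9.png

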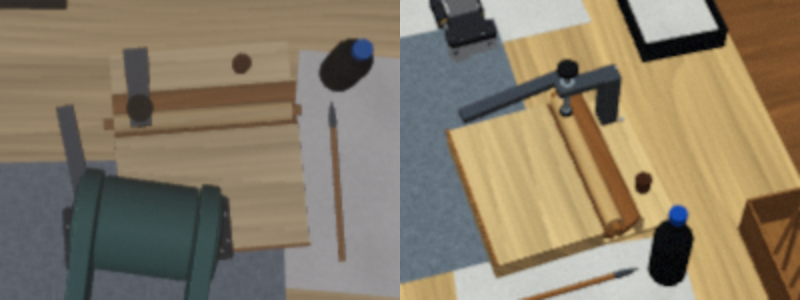

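The cap has stayed down at about 0.176 m, the roller is in the vee under the pad, and the other things look undisturbed.

```bash
python3 -c "
from bench import robot
print(robot.close_job())"
```

```text
the job is handed in; nothing more can be done
None
```

The roller is in the vee and clamped, with the pad pressing on it at about 6.5–7 N. I handed the job in at about 18 s.

- **Rolling:** I pushed the roller along the deck with the open fingers, with readings of about 1.5 N or less at the end of each push. It dropped into the vee and lined up by itself. The last measurement put it about 2.5–4 mm off the vee's middle along its length, towards +y. I left it there.
- **Clamping:** I pressed the cap down with the shut fingers. The drag was about 7.6 N and I felt contact with the cap at about 176 mm. I went on to 174.9 mm at about 13.9 N.
    - **Force on the roller:** that works out at 6.3 N from the rise in force and about 7.3 N from the spring travel. The two differ because the force reading varied by up to about 1 N.
- **Last look:** with the arm clear, the networks put the cap at about 176 mm, so it had stayed down to within their 4 mm accuracy. The roller was still in the vee. In the last close-up the other things around the jig looked unmoved, except the paperweight, which was partly hidden by the arm. The ink tray, long brush and water pot were mostly outside it, so I didn't check them at the end, but the arm never worked close to them.
- **Detector errors:** some reports were clearly wrong. For example, one put the roller far off to the left while the arm hid it. I checked these against the pictures and ignored them.

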